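# Seat a keyed tube rotor in the bench drive and hold it down

## Robot

A 6-joint arm with a two-finger parallel gripper is mounted at the origin on the work surface. World frame = base frame: x ahead of the robot, y to its left, z up, the work surface at z = 0. Lengths are in mm, angles in rad, forces in N, time in s.
With the tool pointing down it reaches from about 300 to 775 mm from the base axis. Payload 14.6 kg.
Tool frame: the origin (TCP) lies midway between the tips of the shut fingers; the grasp point (between the pads) lies 19 mm behind it; z points along the fingers, y is the line along which they close (so a half turn about z gives the same grasp; the last joint's range is limited). The gripper opens to 94 mm and grips with 3 to 60 N. Pads are 16 mm wide; open, the fingers measure 119 mm over their backs; the gripper's body (75 mm by 177 mm) begins 78 mm behind the grasp point.
Start: joints at [-1.385, 0.3, 1.521, -0, 1.321, -0.067], TCP at [137.557, -532.51, 205.446] pointing down, gripper open.
Joint ranges: [-3.03, 3.03], [-0.79, 2.21], [0.23, 2.52], [-1.04, 4.18], [0, 3.07], [-2.55, 2.55]. Speed limits (rad/s): [2.22, 2.22, 2.57, 3.14, 3.14, 3.14].

## Interface

Orientations are given as [roll, pitch, yaw] about the fixed x, y, z axes, in that order (R = Rz(yaw) Ry(pitch) Rx(roll)).
In Python, from cell import manip gives the robot as it stands.
- The arm moves only by the shell command python3 -m creep 'ROWS' [OPENING] [FORCE]. ROWS is text: rows parted by semicolons, each of 6 numbers parted by spaces: the shift along the tool's x, y, z normalised to -1 to 1, where 1 is 4 cm, then the turn, a rotation vector about the tool's x, y, z normalised to -1 to 1, where 1 is pi rad. In form: dx dy dz ax ay az; .... A call has 1 to 20 rows; each row shifts and turns the commanded pose from where the row before left it, along the tool's axes as they then stand; what a row does not reach is not made up. A row lasts 1/8 s, in which the tool goes at most 62.5 mm and 10.7 degrees, less where a joint would pass 70% of its speed; a pose out of reach is approached as far as the arm can. A call with a number of a shift or a turn outside -1 to 1 is refused whole. A call with a gripper value outside its range is refused whole. OPENING is the closure, from 0 (fully open) to 1 (shut), set as the call begins (- or left out, the last holds). The fingers move at their own pace and stop on an object; FORCE is the grip in N (left out, the last holds). Time passes only in rows, so rows that do not move let the fingers close. It gives the time, the measured TCP pose, the force, the opening and the grip force at its end, in the units of the state.
- manip.read_state(): the state, without advancing time (a new reading comes with each control period).
- manip.camera(name): name is "scene" or "top" or "wrist"; returns a dict with "color" (400x640x3 uint8, red, green, blue), "range_z" (400x640 float32, mm along the optical axis (not along the pixel's ray), 0 where there is no reading), "camera_matrix" (3x3 intrinsics, pixels), "T" (4x4, takes a point from camera to world coordinates). Camera axes: x right, y down, z forward; pixel columns grow to the right and rows downward; lengths in mm; the calibration is good to about 2 mm. A picture is of the moment at which its call begins.
- manip.sign_off(): hands the job in; it is judged then, once.
The state is a dict: "clock": time; "joints": joint angles; "qd": joint speeds; "effort": joint torques, N m; "eef_pos": TCP position; "eef_rot": TCP orientation; "wrist_force": force on the tool from outside, world axes, zero at the start; "moment": the same for the moment, N m; "finger_gap": finger opening in mm; "finger_force": force on a finger pad.
Only numpy, scipy, OpenCV 4.12 (cv2) and the standard library are available. Lean on these libraries where they do the work, as an engineer would, in place of code of your own. Each camera call takes 0.05 s, during which the arm holds its last target. There are 200 camera calls.

## Task

Take the blue tube rotor by its grip bar out of the white stand and put its keyed shaft down into the hub of the bench drive. The angle of the keyway is not known, so rest the key lightly on the step inside the hub and turn the rotor until it slips in, then keep pushing against the sprung ejector until the disc is fully home on the hub rim. Finish while still gripping the rotor and pressing it down there (it springs up if let go); keep the rotor upright throughout and leave the other things on the bench where they are.

Things in the scene. Friction and masses are not known exactly. Their poses are not given: they have to be found in the camera images.
- rotor: Tube rotor, loose, 0.25 to 0.45 kg: blue disc 100 mm across, 9 mm thick, with 12 coloured tube caps (4 mm proud) near its rim, a grip bar on top and a keyed steel shaft below. Origin: centre of the disc's underside, on the axis, z up. It starts upright in the stand, disc resting on the stand's rim.
- rotor_grip (a point): Point to grip, on the rotor's axis 37 mm above its origin, in the grey upright grip bar with a red line along its top: 44 mm long along the rotor's x, 18 mm thick along y (grip it across y), top 53 mm above the rotor's origin.
- rotor_keys (a point): Point on the shaft's axis 26 mm below the rotor's origin, level with the undersides of its keys: two brass keys along the rotor's +x and -x (alike, a half turn makes no difference), 8 mm wide, 8 mm high, 36 mm over their tips. The shaft is 22 mm in diameter and ends 40 mm below the origin, its last 6 mm tapering to 12 mm.
- stand: Fixed white stand, 90 x 90 mm foot with a round cup, outside 68 mm, inside 50 mm, rim 58 mm above its origin (centre of the underside, on the bench).
- drive: Fixed bench drive: white box 190 (x) x 160 (y) x 45 mm high, in its middle an upright aluminium hub, 64 mm in diameter, rim 95 mm above the origin (centre of the underside, on the bench). Red index lines on the hub and box run along the drive's x axis, on both sides of the hub.
- hub_mouth (a point): Point on the hub's axis level with its rim, 95 mm above the bench; axes as drive. The opening is round, 49 mm wide, 14 mm deep down to a brass step. Fully home, the disc rests on the rim: the rotor's origin is here, its z axis upright.
- hub_step (a point): Centre of the step, 14 mm below the rim: bore 25 mm wide with two keyways, half a turn apart, 12 mm wide (the keys have about 6 degrees of play either way). Their angle is fixed, differs each time, up to 35 degrees either side of the red index lines, not given by this point. With the keys on the step the shaft tip is 14 mm down the bore and the disc 12 mm above the rim.
- ejector (a joint): Sprung ejector at the bottom of the hub's bore: 0 when up, in m pressed down. The shaft tip meets it when the disc is 9 mm above the rim (3 mm after the keys slip in); it takes 3 N to start and 12 N at 9 mm, which is fully home, so the rotor's weight alone cannot hold it down.
- sample_pot: Bystander: small white pot with orange cap, 36 mm across, 68 mm high, standing between the stand and the drive. Origin under its centre.
- tube_rack: Bystander: blue micro tube rack 90 x 156 x 46 mm at the far side. Origin under its centre.
- tip_box_a: Bystander: blue tip box 89 x 129 x 66 mm at the far left. Origin under its centre.
- tip_box_b: Bystander: blue tip box 89 x 129 x 66 mm at the far right. Origin under its centre.
- bottle: Bystander: glass bottle with blue cap, 76 mm across, 170 mm high, at the right. Origin under its centre.
- beaker: Bystander: glass beaker, 70 mm across, 90 mm high, at the left. Origin under its centre.
- foam_tray: Bystander: white tray 120 x 160 x 50 mm at the left. Origin under its centre.
Things that resemble listed ones, but are neither listed nor needed, are in the scene too. Leave any pink look-alike of the stand alone.

How it is judged:
By the outcome, as a careful person would: the job done as asked, in the order asked, and still so for the second after the job is handed in, while the arm keeps its last pose, push and grip.
It also fails if it takes over 64 s, if anything falls off the work surface, if the arm or the gripper's body presses on something with over 40 N, if the wrist force passes 120 N, or if a joint passes its speed limit or range.

## Working session

There is one attempt and no reset: what is moved stays moved. The work goes in short steps, Python scripts to look and compute and a shell command to move; the robot and the scene stay as the last step left them, time stands still between calls to the robot, and variables do not carry over. Pictures are saved under pics/ and viewed, at most 10 in all, crops included, and the job is handed in when it is done.

```bash
mkdir -p pics; ls; python3 - <<'E'
from cell import manip
import cv2,numpy as np
s=manip.read_state();print(s)
ims=[]
for n in("scene","top"):
    c=manip.camera(n);np.savez("pics/"+n+"0.npz",**c);print(n,c["camera_matrix"].tolist(),c["T"].round(3).tolist())
    cv2.imwrite(f"pics/{n}0.png",c["color"][:,:,::-1])
E
```

```text
pics
{'clock': 0.0, 'joints': array([-1.38458780e+00,  3.00464504e-01,  1.52159432e+00, -1.42581856e-05,
        1.32072711e+00, -6.65934980e-02]), 'qd': array([-6.51068194e-04, -7.89872424e-04,  8.11906507e-05, -6.29123899e-04,
       -9.67249974e-06,  4.21528957e-04]), 'effort': array([ 2.50374520e-03, -5.31799436e+01, -3.52736700e+01,  7.08993548e-02,
        2.43677414e-02, -7.89369074e-05]), 'eef_pos': array([ 137.51058963, -532.24720751,  204.88435673]), 'eef_rot': array([-3.14040110e+00, -6.56262608e-05,  2.52805519e-01]), 'wrist_force': array([0.78534028, 0.00790985, 0.0545548 ]), 'moment': array([ 0.02940942,  0.02456265, -0.01614361]), 'finger_force': 0.0, 'finger_gap': 93.44034369738685}
scene [[456.0160464698148, 0.0, 315.54035826000256], [0.0, 456.0160464698148, 205.00493556528312], [0.0, 0.0, 1.0]] [[0.77, 0.469, -0.433, 1114.505], [0.639, -0.568, 0.519, -675.607], [-0.003, -0.676, -0.737, 1029.898], [0.0, 0.0, 0.0, 1.0]]
top [[371.9745822779665, 0.0, 318.5321271124056], [0.0, 371.9745822779665, 198.1302181229631], [0.0, 0.0, 1.0]] [[0.001, -0.996, 0.091, 417.212], [-1.0, -0.001, 0.005, 17.299], [-0.005, -0.091, -0.996, 1264.665], [0.0, 0.0, 0.0, 1.0]]
```

View pics/scene0.png

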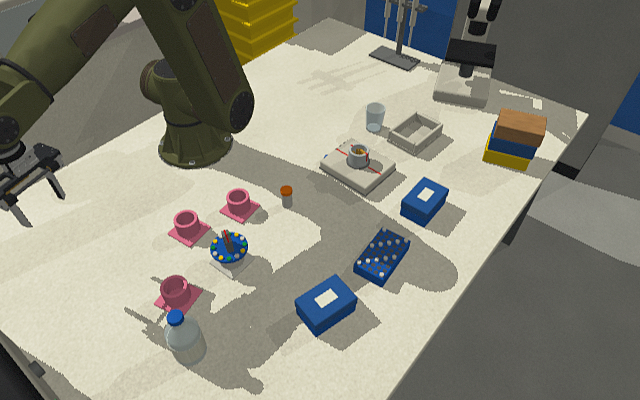

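View pics/top0.png

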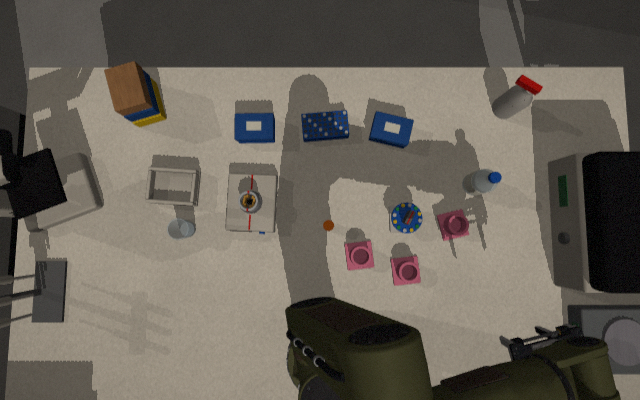

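The scene view shows the rotor at about (229,247) and the hub at (358,154). In the top view the rotor is at (407,217), the hub at (250,201), the pot at (328,225), and the three pink look-alikes are nearby. Next I'll measure the rotor and hub in both views.

```bash
cat > h.py <<'E'
import numpy as np,cv2
def cloud(c):
    z=c["range_z"];v,u=np.mgrid[:z.shape[0],:z.shape[1]];K=c["camera_matrix"]
    p=np.stack([(u-K[0,2])/K[0,0]*z,(v-K[1,2])/K[1,1]*z,z],-1)
    P=p@c["T"][:3,:3].T+c["T"][:3,3]; P[z<=0]=np.nan; return P
def circ(xy):
    A=np.c_[2*xy,np.ones(len(xy))];s=np.linalg.lstsq(A,(xy**2).sum(1),rcond=None)[0]
    return s[:2],np.sqrt(s[2]+s[:2]@s[:2])
def masks(c):
    hsv=cv2.cvtColor(c["color"],cv2.COLOR_RGB2HSV).astype(int);h,s,v=hsv[...,0],hsv[...,1],hsv[...,2]
    return dict(red=((h<8)|(h>172))&(s>140)&(v>60),blue=(h>98)&(h<122)&(s>120))
def line(p):
    q=p[:,:2]-p[:,:2].mean(0);w=np.linalg.svd(q,full_matrices=False)[2][0]
    return p.mean(0).round(1),np.degrees(np.arctan2(w[1],w[0])).round(1),np.ptp(q@w).round(1),len(p)
E
python3 - <<'E'
from h import *
for n,ro,hb in(("top",(407,217),(250,201)),("scene",(229,247),(358,157))):
    c=dict(np.load(f"pics/{n}0.npz"));P=cloud(c);M=masks(c)
    U,V=np.meshgrid(range(640),range(400))
    def near(q,r):return (abs(U-q[0])<r)&(abs(V-q[1])<r)
    print(n)
    m=near(ro,26)&M["red"]&(P[...,2]>90);print("bar",line(P[m]))
    m=near(ro,28)&(P[...,2]>60)&(P[...,2]<90)
    q=P[m];print("disc z",np.percentile(q[:,2],[10,50,90]).round(1),'minrect',cv2.minAreaRect(q[:,:2].astype(np.float32)),cv2.minEnclosingCircle(q[:,:2].astype(np.float32)))
    m=near(hb,22)&(P[...,2]>88)&(P[...,2]<105);q=P[m]
    print("hub rim z",np.median(q[:,2]).round(1),len(q),cv2.minEnclosingCircle(q[:,:2].astype(np.float32)))
    m=near(hb,45)&(abs(P[...,2]-45)<8);q=P[m];print("box z",np.median(q[:,2]),cv2.minAreaRect(q[:,:2].astype(np.float32)))
    m=near(hb,45)&M["red"]&(abs(P[...,2]-47)<8);print("idx",line(P[m]))
    m=near(ro,45)&(P[...,2]<12)&(P[...,2]>-15);print("bench",np.median(P[m][:,2]))
E
```

```text
top
bar (array([ 463.4, -259.9,  111.1]), np.float64(151.6), np.float64(41.9), 20)
disc z [63.5 67.  71.1] minrect ((462.91754150390625, -258.41259765625), (96.70936584472656, 96.81028747558594), 88.94220733642578) ((463.7158203125, -259.6148681640625), 49.839778900146484)
hub rim z 94.0 143 ((515.2615966796875, 247.50918579101562), 31.959619522094727)
box z 44.5409805549898 ((513.024169921875, 248.04293823242188), (160.19566345214844, 195.0803985595703), 87.49134826660156)
idx (array([522.7, 247.7,  45.3]), np.float64(177.7), np.float64(178.3), 42)
bench -0.709949919185874
scene
bar (array([ 465.8, -258.8,  111.9]), np.float64(-27.9), np.float64(41.6), 22)
disc z [64.7 68.2 72.7] minrect ((468.0744323730469, -260.65618896484375), (98.47997283935547, 97.24461364746094), 60.49953842163086) ((467.2280578613281, -261.69464111328125), 51.56352233886719)
hub rim z 94.6 149 ((520.292236328125, 247.14508056640625), 33.968570709228516)
box z 46.04565037894122 ((515.0243530273438, 335.6824951171875), (204.70066833496094, 355.2834777832031), 0.8862864375114441)
idx (array([525.8, 250.7,  46.7]), np.float64(-2.2), np.float64(174.7), 29)
bench 0.9734196392880676
```

```bash
cat >> h.py <<'E'
from scipy.spatial.transform import Rotation as Ro
def plan(s,pos,yawdeg):
    "shift in tool axes (units of 40 mm) and turn (units of pi) from the state to a tool-down pose"
    R=Ro.from_euler("xyz",s["eef_rot"]);G=Ro.from_euler("ZX",[yawdeg,180],degrees=True)
    print("pos",s["eef_pos"].round(1),"rpy",np.degrees(s["eef_rot"]).round(2),"t",round(s["clock"],2),"j6",s["joints"][5].round(2),
      "F",s["wrist_force"].round(1),"M",s["moment"].round(2),"gap",round(s["finger_gap"],1),"grip",round(s["finger_force"],1))
    print("shift",(R.inv().apply(np.array(pos)-s["eef_pos"])/40).round(3),"turn",((R.inv()*G).as_rotvec()/np.pi).round(4))
E
python3 -m creep '0.8 -0.38 0 0 0 0;0.8 -0.38 0 0 0 0;0.8 -0.38 0 0 0 0;0.8 -0.38 0 0 0 0;0.8 -0.38 0 0 0 0;0.8 -0.38 0 0 0 0;0.8 -0.38 0 0 0 0;0.8 -0.38 0 0 0 0;0.8 -0.38 0 0 0 0;0.8 -0.38 0 0 0 0;0.8 -0.38 0 0 0 0;0.8 -0.38 0 0 0 0'  0
python3 -m creep '0 0 0 0 0 -0.05;0 0 0 0 0 -0.05;0 0 0 0 0 -0.05;0 0 0 0 0 -0.05;0 0 0 0 0 -0.05;0 0 0 0 0 -0.05;0 0 0 0 0 -0.05;0 0 0 0 0 -0.05;0 0 0 0 0 -0.05;0 0 0 0 0 -0.05;0 0 0 0 0 -0.05;0 0 0 0 0 -0.05;0 0 0 0 0 -0.05;0 0 0 0 0 -0.05;0 0 0 0 0 -0.05'
python3 - <<'E'
from h import *
from cell import manip
c=manip.camera("wrist");np.savez("pics/w1.npz",**c);cv2.imwrite("pics/w1.png",c["color"][:,:,::-1])
P=cloud(c);M=masks(c)
b=M["red"]&(abs(P[...,2]-111)<8);print("bar",line(P[b]))
d=(abs(P[...,2]-67)<9)&(np.hypot(P[...,0]-464,P[...,1]+259)<58);print("disc",np.median(P[d][:,2]),cv2.minEnclosingCircle(P[d][:,:2].astype(np.float32)))
plan(manip.read_state(),(464.5,-259.5,76),152)
E
```

```text
clock: 1.6
eef_pos: [464.4, -258.9, 205.2]
eef_rot: [-3.141, 0.0, 0.253]
wrist_force: [0.1, -0.4, -0.4]
finger_gap: 94.0
finger_force: 0.0
clock: 3.48
eef_pos: [463.6, -259.8, 205.1]
eef_rot: [3.142, -0.001, 2.614]
wrist_force: [0.4, -0.1, -0.0]
finger_gap: 94.0
finger_force: 0.0
bar (array([ 463.1, -260.6,  111.1]), np.float64(-27.3), np.float64(42.9), 157)
disc 66.58309419442367 ((463.5231628417969, -260.86322021484375), 49.8875846862793)
pos [ 463.6 -259.8  205.1] rpy [ 1.8000e+02 -4.0000e-02  1.5022e+02] t 3.52 j6 -1.63 F [0.1 0.9 0.1] M [ 0.01 -0.13  0.02] gap 94.3 grip 0.0
shift [-0.018  0.018  3.228] turn [ 0.     -0.0002 -0.0099]
```

View pics/w1.png

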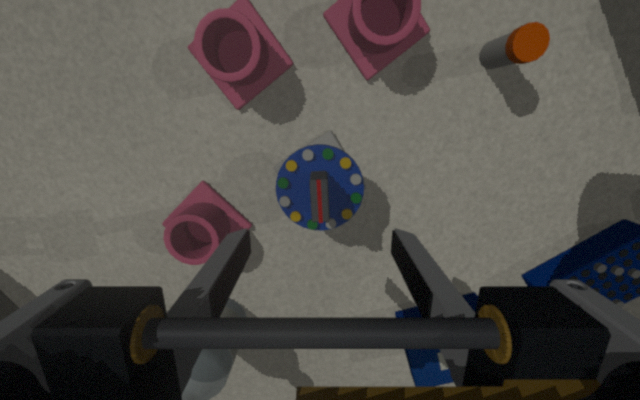

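The wrist view shows the bar's red line at (320,200) on the blue disc, with open space around it for the fingers. All three views agree on the rotor: (463.7,-260), bar at 152.5°.

```bash

python3 -m creep '0 0 0.4 0 0 -0.0115;0 0 0.6 0 0 0;0 0 0.6 0 0 0;0 0 0.6 0 0 0;0 0 0.6 0 0 0;0 0 0.425 0 0 0;0 0 0 0 0 0;0 0 0 0 0 0' 0
python3 -m creep '0 0 0 0 0 0;0 0 0 0 0 0;0 0 0 0 0 0;0 0 0 0 0 0;0 0 0 0 0 0;0 0 0 0 0 0;0 0 0 0 0 0;0 0 0 0 0 0' 1 45
python3 - <<'E'
from h import *
from cell import manip
plan(manip.read_state(),(463.7,-260,76),152.3)
E
```

```text
clock: 4.53
eef_pos: [464.0, -260.1, 77.0]
eef_rot: [-3.142, 0.001, 2.645]
wrist_force: [-0.7, -0.8, 1.0]
finger_gap: 94.2
finger_force: 0.0
clock: 5.52
eef_pos: [463.7, -260.0, 76.5]
eef_rot: [-3.141, -0.0, 2.645]
wrist_force: [0.2, -3.6, -1.7]
finger_gap: 17.9
finger_force: 44.7
pos [ 463.7 -260.    76.5] rpy [-179.99   -0.    151.56] t 5.53 j6 -1.65 F [ 0.2 -3.6 -1.7] M [-0.49 -0.03 -0.04] gap 17.9 grip 44.7
shift [-0.001 -0.001  0.011] turn [-0.0001 -0.     -0.0041]
```

```bash

python3 -m creep '0 0 -0.1 0 0 0;0 0 -0.2 0 0 0;0 0 -0.3 0 0 0;0 0 -0.4 0 0 0;0 0 -0.4 0 0 0;0 0 -0.4 0 0 0;0 0 -0.4 0 0 0;0 0 -0.3 0 0 0;0 0 0 0 0 0'
python3 -m creep '0.1 0.26 0 0 0 0;0.2 0.52 0 0 0 0;0.254 0.668 0 0 0 0;0.254 0.668 0 0 0 0;0.254 0.668 0 0 0 0;0.254 0.668 0 0 0 0;0.254 0.668 0 0 0 0;0.254 0.668 0 0 0 0;0.254 0.668 0 0 0 0;0.254 0.668 0 0 0 0;0.254 0.668 0 0 0 0;0.254 0.668 0 0 0 0;0.254 0.668 0 0 0 0;0.254 0.668 0 0 0 0;0.2 0.52 0 0 0 0;0.1 0.2 0 0 0 0;0 0 0 0 0 0;0 0 0 0 0 0'
python3 - <<'E'
from h import *
from cell import manip
ims=[]
for n in("wrist","scene","top"):
    c=manip.camera(n);np.savez(f"pics/{n}2.npz",**c);ims.append(c["color"][:,:,::-1])
cv2.imwrite("pics/w2.png",ims[0])
plan(manip.read_state(),(516.5,247.5,176),152)
P=cloud(dict(np.load("pics/wrist2.npz")))
q=P[(abs(P[...,2]-95)<5)&(np.hypot(P[...,0]-516.5,P[...,1]-247.5)<40)]
if len(q): print(len(q),np.median(q[:,2]),cv2.minEnclosingCircle(q[:,:2].astype(np.float32)))
E
```

```text
clock: 6.65
eef_pos: [464.0, -260.1, 177.3]
eef_rot: [-3.141, 0.001, 2.645]
wrist_force: [0.5, 0.4, -4.0]
finger_gap: 17.7
finger_force: 45.0
clock: 8.9
eef_pos: [516.6, 143.7, 176.3]
eef_rot: [-3.141, -0.0, 2.645]
wrist_force: [-0.3, -0.1, -4.1]
finger_gap: 17.8
finger_force: 45.0
pos [516.8 143.8 176.5] rpy [180.     0.   151.51] t 9.05 j6 -0.87 F [-0.1 -0.1 -4. ] M [ 0.01 -0.14 -0.02] gap 17.5 grip 45.0
shift [1.243 2.276 0.012] turn [ 0.      0.     -0.0027]
1789 94.27501749449061 ((515.9926147460938, 247.45054626464844), 32.57610321044922)
```

View pics/w2.png

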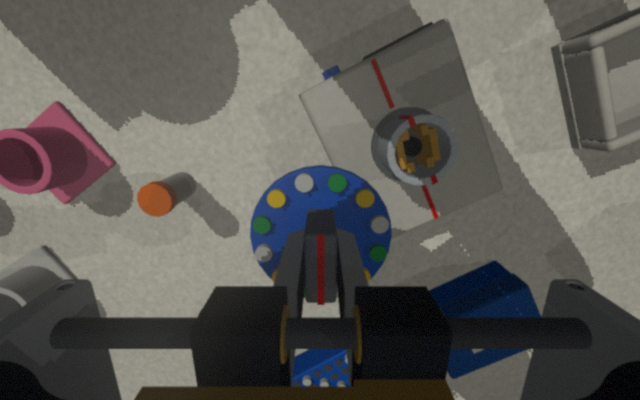

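The wrist view shows the hub at (415,150) with the brass step visible inside, and the rotor upright in the grip. I'll rectify the step plane to estimate the keyway angle.

```bash
python3 - <<'E'
from h import *
c=dict(np.load("pics/wrist2.npz"));P=cloud(c);M=masks(c)
q=P[(abs(P[...,2]-94.5)<3)&(np.hypot(P[...,0]-516.5,P[...,1]-247.5)<40)][:,:2]
r=np.hypot(*(q-[516,247.5]).T);a=np.arctan2(*(q-[516,247.5]).T[::-1])
bins=((a+np.pi)/(2*np.pi)*36).astype(int)
o=np.array([q[bins==b][r[bins==b].argmax()] for b in range(36) if (bins==b).any()]);print("rim outer",circ(o))
b=M["red"]&(abs(P[...,2]-164-47)<10+0)&(np.hypot(P[...,0]-517,P[...,1]-144)<60);print("bar",line(P[b]) if b.sum()>5 else b.sum())
d=(np.hypot(P[...,0]-516.8,P[...,1]-143.8)<60)&(abs(P[...,2]-167)<4);print("disc",np.median(P[d][:,2]),cv2.minEnclosingCircle(P[d][:,:2].astype(np.float32)))
T=np.linalg.inv(c["T"]);K=c["camera_matrix"]
out=[]
for z in(81,95):
    v,u=np.mgrid[:400,:400];X=516+(u-200)/6;Y=247.5-(v-200)/6
    p=np.stack([X,Y,np.full_like(X,z),np.ones_like(X)],-1)@T.T; p=p[...,:3]@K.T
    m=(p[...,:2]/p[...,2:]).astype(np.float32)
    im=cv2.remap(c["color"],m[...,0],m[...,1],cv2.INTER_CUBIC)[:,:,::-1].copy()
    if z==95: cv2.circle(im,(200,200),int(24.5*6),(0,255,0),1)
    out.append(im)
cv2.imwrite("pics/rect.png",np.hstack(out))
E
```

```text
rim outer (array([515.85023735, 247.0741897 ]), np.float64(31.700894948276176))
bar (array([516. , 144.1, 211. ]), np.float64(-28.1), np.float64(43.4), 466)
disc 166.4611365664631 ((517.0396118164062, 143.7029571533203), 49.775665283203125)
```

View pics/rect.png

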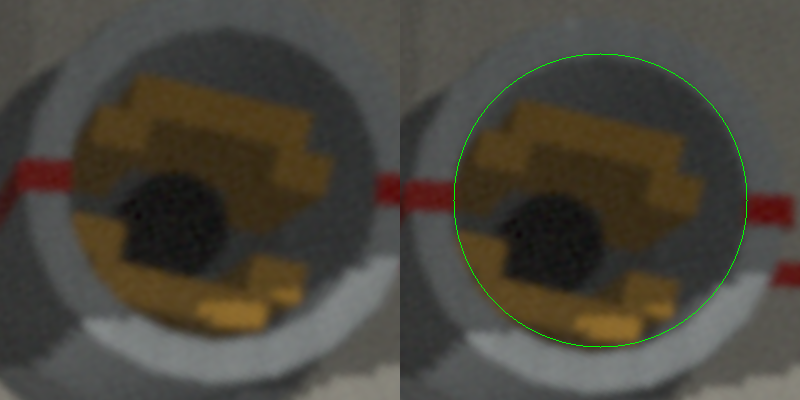

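The keyways run at about -12° in world (168° for this grip). Now I'll move over the hub and lower to just short of the step, still turned off the keyway.

```bash

python3 -m creep '0.1 0.18 0 0 0 0;0.2 0.365 0 0 0 0;0.25 0.455 0 0 0 0;0.25 0.455 0 0 0 0;0.25 0.455 0 0 0 0;0.15 0.265 0 0 0 0;0.052 0.09 0 0 0 0;0 0 0 0 0 0;0 0 0 0 0 0'
python3 - <<'E'
from h import *
from cell import manip
plan(manip.read_state(),(516,247.3,140),152)
s=[(c:=manip.camera(n),cloud(c))[1] for n in("scene","top")]
for n in("scene","top"):
    c=manip.camera(n);P=cloud(c);d=(np.hypot(P[...,0]-516,P[...,1]-247)<60)&(abs(P[...,2]-167)<6);print(n,cv2.minEnclosingCircle(P[d][:,:2].astype(np.float32)) if d.any() else 0)
E
```

```text
clock: 10.18
eef_pos: [516.0, 247.4, 176.5]
eef_rot: [-3.142, 0.0, 2.645]
wrist_force: [-0.8, -0.4, -4.3]
finger_gap: 17.6
finger_force: 45.0
pos [516.  247.4 176.5] rpy [-180.      0.    151.52] t 10.18 j6 -0.69 F [-0.8 -0.4 -4.3] M [ 0.02 -0.15  0.01] gap 17.6 grip 45.0
shift [-0.002 -0.001  0.913] turn [-0.      0.     -0.0027]
scene ((522.2346801757812, 246.11770629882812), 50.504371643066406)
top ((545.63427734375, 221.4314422607422), 25.101667404174805)
```

```bash

python3 -m creep '0 0 0.1 0 0 0;0 0 0.2 0 0 0;0 0 0.2 0 0 0;0 0 0.2 0 0 0;0 0 0.1 0 0 0;0 0 0.1 0 0 0;0 0 0.05 0 0 0;0 0 0.05 0 0 0;0 0 0.03 0 0 0;0 0 0.03 0 0 0;0 0 0 0 0 0'
python3 -m creep '0 0 0.03 0 0 0;0 0 0.03 0 0 0;0 0 0.03 0 0 0;0 0 0.03 0 0 0;0 0 0 0 0 0;0 0 0 0 0 0'
python3 -c "
from h import *
from cell import manip
plan(manip.read_state(),(516,247.3,125.5),168)"
```

```text
clock: 11.75
eef_pos: [515.8, 247.8, 134.0]
eef_rot: [-3.142, -0.0, 2.645]
wrist_force: [0.2, -0.2, -4.2]
finger_gap: 17.7
finger_force: 45.0
clock: 12.5
eef_pos: [515.9, 247.9, 129.3]
eef_rot: [3.142, 0.0, 2.645]
wrist_force: [-0.4, -0.2, -5.1]
finger_gap: 17.7
finger_force: 45.0
pos [515.9 247.9 129.3] rpy [180.     0.   151.55] t 12.5 j6 -0.69 F [-0.4 -0.2 -5.1] M [-0.01 -0.09  0.02] gap 17.7 grip 45.0
shift [-0.009 -0.011  0.095] turn [ 0.      0.     -0.0914]
```

```bash

python3 -m creep '0 0 0.02 0 0 0;0 0 0.02 0 0 0;0 0 0.02 0 0 0;0 0 0 0 0 0'
python3 -m creep '0 0 0.015 0 0 0;0 0 0.015 0 0 0;0 0 0 0 0 0'
python3 -m creep '0 0 0.012 0 0 0;0 0 0 0 0 0'
```

```text
clock: 13.0
eef_pos: [515.8, 247.8, 126.8]
eef_rot: [-3.141, -0.0, 2.645]
wrist_force: [0.1, 1.2, -4.2]
finger_gap: 17.8
finger_force: 45.0
clock: 13.38
eef_pos: [515.8, 247.8, 125.6]
eef_rot: [-3.142, -0.0, 2.645]
wrist_force: [-0.3, -0.4, -3.9]
finger_gap: 18.2
finger_force: 45.0
clock: 13.62
eef_pos: [515.9, 247.9, 125.4]
eef_rot: [3.141, 0.0, 2.645]
wrist_force: [-0.7, -1.3, -1.2]
finger_gap: 17.9
finger_force: 45.0
```

On the step at the expected height (TCP 125.4), about 3 N of contact. Now press slightly more and turn.

```bash

python3 -m creep '0 0 0.012 0 0 0;0 0 0 0 0 0'
python3 -m creep '0 0 0 0 0 -0.01;0 0 0 0 0 -0.01;0 0 0 0 0 -0.01;0 0 0 0 0 0'
python3 -m creep '0 0 0 0 0 -0.01;0 0 0 0 0 -0.01;0 0 0 0 0 0'
python3 -c "
from h import *
from cell import manip
plan(manip.read_state(),(515.9,247.8,125.5),168)"
```

```text
clock: 13.88
eef_pos: [516.0, 247.9, 125.2]
eef_rot: [3.141, 0.0, 2.645]
wrist_force: [-1.6, -0.5, 4.7]
finger_gap: 17.8
finger_force: 45.0
clock: 14.38
eef_pos: [516.2, 248.1, 124.9]
eef_rot: [3.141, 0.001, 2.74]
wrist_force: [2.6, 3.8, 4.2]
finger_gap: 17.8
finger_force: 45.0
clock: 14.75
eef_pos: [515.0, 247.2, 123.6]
eef_rot: [-3.139, -0.002, 2.803]
wrist_force: [-0.0, 0.2, -4.5]
finger_gap: 17.8
finger_force: 45.0
pos [515.  247.2 123.6] rpy [-1.7985e+02 -1.2000e-01  1.6060e+02] t 14.75 j6 -0.85 F [-0.   0.2 -4.5] M [ 0.07 -0.11  0.01] gap 17.8 grip 45.0
shift [-0.017  0.021 -0.048] turn [-0.0008 -0.0007 -0.0411]
```

The keys slipped in: the force is gone and z is 1.8 mm below the step-contact height. I'll centre in the keyway, then push down.

```bash

python3 -m creep '0 0 0 0 0 -0.015;0 0 0 0 0 -0.015;0 0 0 0 0 0'
python3 -m creep '0 0 0.02 0 0 0;0 0 0.02 0 0 0;0 0 0.02 0 0 0;0 0 0 0 0 0'
python3 -c "
from h import *
from cell import manip
plan(manip.read_state(),(515.9,247.8,125.5),168)"
```

```text
clock: 15.12
eef_pos: [515.2, 247.4, 123.7]
eef_rot: [-3.14, -0.002, 2.896]
wrist_force: [-0.5, 0.4, -4.1]
finger_gap: 17.6
finger_force: 45.0
clock: 15.62
eef_pos: [515.8, 247.8, 122.4]
eef_rot: [-3.141, -0.0, 2.896]
wrist_force: [-1.5, 0.0, -1.6]
finger_gap: 17.9
finger_force: 45.0
pos [515.8 247.8 122.4] rpy [-179.99   -0.    165.95] t 15.62 j6 -0.94 F [-1.5  0.  -1.6] M [-0.2   0.2  -0.01] gap 17.9 grip 45.0
shift [-0.002  0.001 -0.078] turn [-0.0001 -0.     -0.0114]
```

```bash

python3 -m creep '0 0 0.02 0 0 0;0 0 0.02 0 0 0;0 0 0.02 0 0 0;0 0 0.02 0 0 0;0 0 0.02 0 0 0;0 0 0 0 0 0'
python3 -m creep '0 0 0.02 0 0 0;0 0 0.02 0 0 0;0 0 0.02 0 0 0;0 0 0.02 0 0 0;0 0 0 0 0 0'
python3 -c "
from h import *
from cell import manip
plan(manip.read_state(),(515.9,247.8,113.4),166)"
```

```text
clock: 16.38
eef_pos: [515.9, 247.8, 118.4]
eef_rot: [3.142, 0.0, 2.896]
wrist_force: [-2.3, -1.3, 3.4]
finger_gap: 17.9
finger_force: 45.0
clock: 17.0
eef_pos: [515.9, 247.9, 115.2]
eef_rot: [3.141, 0.0, 2.896]
wrist_force: [-2.2, -2.4, 5.3]
finger_gap: 17.8
finger_force: 45.0
pos [515.9 247.9 115.2] rpy [1.7999e+02 1.0000e-02 1.6596e+02] t 17.0 j6 -0.94 F [-2.2 -2.4  5.3] M [-0.5   0.6   0.03] gap 17.8 grip 45.0
shift [ 0.    -0.002  0.046] turn [ 0.      0.0001 -0.0002]
```

```bash

python3 -m creep '0 0 0.02 0 0 0;0 0 0.015 0 0 0;0 0 0 0 0 0' - 58
python3 -m creep '0 0 0.01 0 0 0;0 0 0 0 0 0'
python3 -m creep '0 0 0.01 0 0 0;0 0 0 0 0 0'
```

```text
clock: 17.38
eef_pos: [515.9, 247.9, 114.0]
eef_rot: [3.141, 0.0, 2.896]
wrist_force: [-4.6, -1.7, 7.2]
finger_gap: 17.3
finger_force: 58.0
clock: 17.62
eef_pos: [516.0, 247.9, 113.6]
eef_rot: [3.141, 0.0, 2.896]
wrist_force: [-3.2, -1.8, 7.5]
finger_gap: 17.7
finger_force: 58.0
clock: 17.88
eef_pos: [516.0, 247.8, 113.5]
eef_rot: [3.141, 0.0, 2.896]
wrist_force: [-5.0, -2.3, 8.7]
finger_gap: 17.7
finger_force: 58.0
```

```bash

python3 -m creep '0 0 0.01 0 0 0;0 0 0 0 0 0'
python3 -m creep '0 0 0.01 0 0 0;0 0 0 0 0 0'
```

```text
clock: 18.12
eef_pos: [516.0, 247.9, 113.4]
eef_rot: [3.141, 0.001, 2.896]
wrist_force: [-6.8, -3.1, 14.1]
finger_gap: 17.4
finger_force: 58.0
clock: 18.38
eef_pos: [516.0, 247.9, 113.5]
eef_rot: [3.141, 0.001, 2.896]
wrist_force: [-8.3, -5.4, 17.2]
finger_gap: 17.4
finger_force: 58.0
```

z has stopped at the expected 113.4 while the force climbs, so the disc is on the rim. One more small press, then a check by camera.

```bash

python3 -m creep '0 0 0.008 0 0 0;0 0 0 0 0 0;0 0 0 0 0 0'
python3 - <<'E'
from h import *
from cell import manip
plan(manip.read_state(),(515.9,247.8,113.4),166)
for n in("wrist","scene"):
    c=manip.camera(n);P=cloud(c);M=masks(c)
    d=M["blue"]&(np.hypot(P[...,0]-517,P[...,1]-247.5)<55)&(abs(P[...,2]-104)<12)
    q=P[d];A=np.c_[q[:,:2]-q[:,:2].mean(0),np.ones(len(q))];f=np.linalg.lstsq(A,q[:,2],rcond=None)[0]
    print(n,len(q),"disc top z",np.median(q[:,2]).round(1),"tilt deg",np.degrees(f[:2]).round(2))
    cv2.imwrite(f"pics/{n}3.png",c["color"][:,:,::-1])
im=cv2.imread("pics/scene3.png")[90:220,280:450];cv2.imwrite("pics/sc3.png",cv2.resize(im,None,fx=3,fy=3))
E
```

```text
clock: 18.75
eef_pos: [516.0, 247.9, 113.4]
eef_rot: [3.141, 0.001, 2.897]
wrist_force: [-10.4, -5.4, 19.8]
finger_gap: 17.6
finger_force: 58.0
pos [516.  247.9 113.4] rpy [1.7997e+02 5.0000e-02 1.6596e+02] t 18.75 j6 -0.94 F [-10.4  -5.4  19.8] M [-1.17  2.01 -0.01] gap 17.6 grip 58.0
shift [ 0.002 -0.003  0.001] turn [ 0.0002  0.0003 -0.0002]
wrist 6190 disc top z 103.4 tilt deg [-0.04  0.05]
scene 258 disc top z 105.0 tilt deg [-0.75  0.08]
```

View pics/sc3.png

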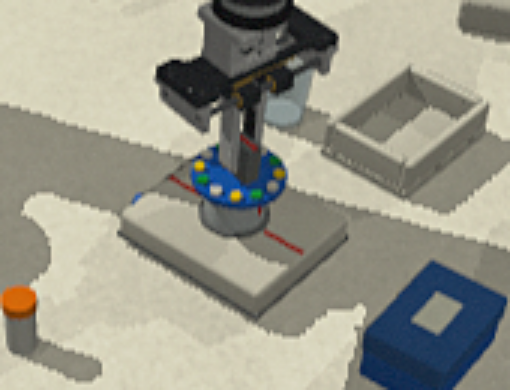

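The disc sits flat on the hub rim: its top is at 103.4 mm against 103.3 expected from the measured rim. Tilt is about 0° in the close wrist view, and the rotor is still gripped and pressed down with about 24 N.

```bash
python3 -c "
from cell import manip
print(manip.sign_off())"
```

```text
the job is handed in; nothing more can be done
None
```

The rotor's keys are in the hub and its disc is fully home on the rim, upright and still gripped and pressed down; I handed the job in at 18.8 s of the 64 s allowed, but no verdict came back.

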